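# Bleed the castings and start the cure timer

## Task

Bleed the three castings by pressing down the blue pin on top of each, gently, until it stops: first the orange casting, then the cream one, then the grey one; only then press the green button on the timer to start the cure. Press with the fingertips only: do not lift, tip or shove the castings, do not press the red button, and leave everything else on the table where it is.

Things in the scene. Friction and masses are not known exactly. Their poses are not given: they have to be found in the camera images.
- amber: The orange casting (shortest of the three): a loose upright round casting of about 0.9 kg, 104 mm across at its aluminium foot (30 mm high, steel clamp band above it), 96 mm across its body, with a black neck collar 38 mm across whose top is 130 mm above the table. The collar sits in soft rubber: from 5 N on it sinks, about 1 mm for each further 2.5 N (12 mm at most), and springs back. More than 30 N would crack the casting. Origin: centre of its underside; z up.
- amber_pin_top (a point): Centre of the top face of the orange casting's bleed pin: a blue disc 26 mm across and 8 mm thick on a thin steel stem, on the casting's axis. Fully up its top is 152 mm above the table (22 mm above the collar); fully down 140 mm.
- amber_pin (a joint): How far that pin is pushed down, in m: 0 fully up, 0.012 at its bottom stop. It starts near the top, resists with a steady 4 N of friction and stays wherever it is left; once it is at its stop the soft neck below starts to give.
- cream: The pale cream-yellow casting (middle of the three): a loose upright round casting of about 0.9 kg, 104 mm across at its aluminium foot (30 mm high, steel clamp band above it), 96 mm across its body, with a black neck collar 38 mm across whose top is 155 mm above the table. The collar sits in soft rubber: from 5 N on it sinks, about 1 mm for each further 2.5 N (12 mm at most), and springs back. More than 30 N would crack the casting. Origin: centre of its underside; z up.
- cream_pin_top (a point): Centre of the top face of the pale cream-yellow casting's bleed pin: a blue disc 26 mm across and 8 mm thick on a thin steel stem, on the casting's axis. Fully up its top is 177 mm above the table (22 mm above the collar); fully down 165 mm.
- cream_pin (a joint): How far that pin is pushed down, in m: 0 fully up, 0.012 at its bottom stop. It starts near the top, resists with a steady 4 N of friction and stays wherever it is left; once it is at its stop the soft neck below starts to give.
- grey: The dark grey casting (tallest of the three): a loose upright round casting of about 0.9 kg, 104 mm across at its aluminium foot (30 mm high, steel clamp band above it), 96 mm across its body, with a black neck collar 38 mm across whose top is 180 mm above the table. The collar sits in soft rubber: from 5 N on it sinks, about 1 mm for each further 2.5 N (12 mm at most), and springs back. More than 30 N would crack the casting. Origin: centre of its underside; z up.
- grey_pin_top (a point): Centre of the top face of the dark grey casting's bleed pin: a blue disc 26 mm across and 8 mm thick on a thin steel stem, on the casting's axis. Fully up its top is 202 mm above the table (22 mm above the collar); fully down 190 mm.
- grey_pin (a joint): How far that pin is pushed down, in m: 0 fully up, 0.012 at its bottom stop. It starts near the top, resists with a steady 4 N of friction and stays wherever it is left; once it is at its stop the soft neck below starts to give.
- timer: The cure timer: a white box fixed to the table, 100 mm (its x) by 150 mm (its y) by 110 mm high, dark display on its -x side, a green and a red push button on its top. Origin: centre of its underside; z up; it may be turned about z.
- start_top (a point): Centre of the top face of the green START button, 32 mm across, on top of the timer, 42 mm from its middle along the timer's +y. Released, it is 132 mm above the table and 10 mm above its black housing ring (48 mm across).
- start (a joint): How far the green button is pressed, in m: 0 released, 0.006 fully down; a spring, fully down at about 4 N, brings it back.
- stop_top (a point): Centre of the top face of the red STOP button, 32 mm across, on top of the timer, 42 mm from its middle along the timer's -y. Released, it is 132 mm above the table and 10 mm above its black housing ring (48 mm across).
- stop (a joint): How far the red button is pressed, in m: 0 released, 0.006 fully down; a spring, fully down at about 4 N, brings it back.
- tape: A bystander to be left alone, loose on the table: yellow roll of tape, 56 mm across, 24 mm high, lying flat. Origin at its underside.
- wax: A bystander to be left alone, loose on the table: orange jar of wax with a steel cap, 56 mm across, 45 mm high. Origin at its underside.
- wrench: A bystander to be left alone, loose on the table: steel wrench, 160 mm long, lying flat along its x. Origin at its underside.
- cleaner: A bystander to be left alone, loose on the table: white bottle with a blue label and cap, 64 mm across, 170 mm high. Origin at its underside.
- brush: A bystander to be left alone, loose on the table: brush, 170 mm long, lying flat along its x. Origin at its underside.
- band: A bystander to be left alone, loose on the table: spare steel clamp band, a ring 100 mm across and 16 mm high, lying flat. Origin at its underside.
- cup: A bystander to be left alone, loose on the table: white plastic cup, 72 mm across, 80 mm high. Origin at its underside.
Mind the look-alikes: they are no part of the job. What is shaped like the amber but purple is not meant.

How it is judged:
By the outcome, as a careful person would: the job done as asked, in the order asked, and still so for the second after the job is handed in, with the robot touching nothing.
It also fails if it takes over 61 s, if anything falls off the work surface, if the arm or the gripper's body presses on something with over 40 N, if the wrist force passes 120 N, or if a joint passes its speed limit or range.

## Robot

A 7-joint arm with a two-finger parallel gripper is mounted at the origin on the work surface. World frame = base frame: x ahead of the robot, y to its left, z up, the work surface at z = 0. Lengths are in m, angles in degrees, forces in N, time in s.
With the tool pointing down it reaches from about 0.425 to 0.875 m from the base axis. Payload 4.7 kg.
Tool frame: the origin (TCP) lies at the very end of the fingers, on their centre line; the grasp point (between the pads) lies env.grip_point_offset behind it (env.grip_point_offset is the distance from the TCP to the grasp point, in m); z points along the fingers, y is the direction in which the jaws open and shut (so a half turn about z gives the same grasp; the last joint's range is limited). The gripper opens to 87 mm and grips with 3 to 60 N. Pads are 19 mm wide; open, the fingers measure 117 mm over their backs; the gripper's body (75 mm by 190 mm) begins 51 mm behind the grasp point.
Start: joints at [-64.509, 18.392, -4.016, 83.108, 1.295, 78.541, -3.26], TCP at [0.271, 0.591, 0.223] pointing down, gripper open.
Joint ranges: [-163.93, 163.93], [-17.29, 119.83], [-79.2, 71.16], [3.27, 140.29], [-89.18, 269.18], [5.43, 117.66], [-154.24, 154.24]. Speed limits (degrees/s): [147.25, 147.25, 180, 180, 180, 180, 180].

## Interface

Orientations are given as [roll, pitch, yaw] about the fixed x, y, z axes, in that order (R = Rz(yaw) Ry(pitch) Rx(roll)).
In Python, from cell import env gives the robot as it stands.
- The arm moves only by the tool send_rows, never from a script. Its argument "plan" is a list of rows, each a list of 7 numbers: the finger opening in mm, from 0 to 87, then the shift along the tool's x, y, z in mm, then the turn, a rotation vector about the tool's x, y, z in rad. A call has 1 to 12 rows; each row shifts and turns the commanded pose from where the row before left it, along the tool's axes as they then stand; what a row does not reach is not made up. A row lasts 1/10 s, in which the tool goes at most 50 mm and 8.59 degrees, less where a joint would pass 70% of its speed; a pose out of reach is approached as far as the arm can. A call is refused whole if a number of a shift passes 50 or a number of a turn 0.15, either way. A call with a gripper value outside its range is refused whole. The fingers move at their own pace and stop on an object; "grip_force" is the grip in N (left out, the last holds). Time passes only in rows, so rows that do not move let the fingers close. It gives the time, the measured TCP pose, the force and the opening at its end, in the units of the state.
- env.get_obs(): the state, without advancing time (a new reading comes with each control period).
- env.read_camera(name): name is "scene" or "top" or "wrist"; returns the picture (480x640x3 uint8, red, green, blue); there is no depth.
- env.get_calibration(name): a dict with "fx", "fy", "cx", "cy" (pixels), "extrinsics" (4x4, takes a point from camera to world coordinates). Camera axes: x right, y down, z forward; pixel columns grow to the right and rows downward; lengths in m; the calibration is good to about 2 mm. A picture is of the moment at which its call begins: read the wrist's pose just before it. get_calibration takes no time and is no camera call; for the wrist camera it gives the pose at the moment of the call.
- env.sign_off(): hands the job in, once; it reports no verdict.
Trained networks look in the newest picture that a camera, given by its name, has taken for a name from the list of things; names that differ only in an ending like _2 or _b are one class to them, and where a whole thing is asked for, a point or a joint stands for the part that bears it (a point fixed in the world has none). Each returns a list of dicts, best first, with "confidence" (0 to 1); they miss things now and then, are a little off and sometimes report something else, mostly with a low value. They report only what shows in the picture. A call takes as long as a camera call. They do not tell look-alikes from the thing itself.
- env.regions_of(camera, query): "region" (480x640 bool, what is visible of it) and "rect" ([left, top, right, bottom] in pixels, round what is visible of it).
The state is a dict: "time_s": time; "qpos": joint angles; "joint_velocities": joint speeds; "effort": joint torques, N m; "tool_pos": TCP position; "tool_rot": TCP orientation; "force": force on the tool from outside, world axes, zero at the start; "wrist_torque": the same for the moment, N m; "grip_width": finger opening in m.
Only numpy, scipy, OpenCV 4.12 (cv2) and the standard library are available. Lean on these libraries where they do the work, as an engineer would, in place of code of your own. Each camera call takes 0.05 s, during which the arm holds its last target. There are 200 camera calls.

## Working session

There is one attempt and no reset: what is moved stays moved. The work goes in short steps, Python scripts to look and compute and a tool call to move; the robot and the scene stay as the last step left them, time stands still between calls to the robot, and variables do not carry over. Pictures are saved under pics/ and viewed, about 8 in all and at most 12, crops included, and the job is handed in when it is done.

Besides the shell and the picture viewer there is one more tool, called after "Call:" by a JSON object that holds its "name" and its "arguments", one argument or row to a line. send_rows: Moves the arm, as the interface text tells. Its arguments: {"type":"object","properties":{"plan":{"type":"array"},"grip_force":{"type":"number"}},"required":["plan"]}

```bash
mkdir -p pics; ls; cat > h.py <<'E'
import numpy as np, cv2
from cell import env
def ray(cam,u,v,z):
    c=env.get_calibration(cam); E=np.array(c["extrinsics"])
    d=E[:3,:3]@np.array([(u-c["cx"])/c["fx"],(v-c["cy"])/c["fy"],1]); o=E[:3,3]
    return o+d*(z-o[2])/d[2]
def save(im,n): cv2.imwrite("pics/"+n,im[:,:,::-1])
E
python3 - <<'E'
from h import *
np.set_printoptions(precision=4,suppress=True)
o=env.get_obs(); print(o["tool_pos"],o["tool_rot"],o["force"],o["time_s"])
for n in ("top","scene"):
    save(env.read_camera(n),n+"0.png")
    print(n,np.array(env.get_calibration(n)["extrinsics"]))
    for q,z in (("amber_pin_top",.15),("cream_pin_top",.175),("grey_pin_top",.2),("start_top",.132),("stop_top",.132),("amber",.1),("cream",.1),("grey",.1),("timer",.11),("cleaner",.1),("cup",.08)):
        for r in env.regions_of(n,q)[:4]:
            ys,xs=np.nonzero(r["region"]); print(q,round(r["confidence"],2),np.round(r["rect"]),xs.mean().round(1),ys.mean().round(1),ray(n,xs.mean(),ys.mean(),z))
E
```

```text
pics
[0.2712 0.5901 0.2215] [-179.8891    0.0015  155.3198] [ 0.0816 -0.1391  0.344 ] 0.0
top [[ 0.0245 -0.9957  0.0893  0.4226]
 [-0.9997 -0.0248 -0.0027 -0.0125]
 [ 0.0049 -0.0892 -0.996   1.7595]
 [ 0.      0.      0.      1.    ]]
amber_pin_top 0.44 [197. 258. 209. 272.] 201.9 264.5 [0.4946 0.2966 0.15  ]
grey_pin_top 0.65 [409. 256. 423. 261.] 416.4 255.7 [ 0.5317 -0.3116  0.2   ]
start_top 0.43 [322. 246. 332. 258.] 325.6 250.8 [ 0.5443 -0.0589  0.132 ]
amber 0.74 [189. 249. 229. 288.] 208.9 266.8 [0.4904 0.2852 0.1   ]
amber 0.74 [149. 288. 191. 324.] 169.1 304.3 [0.377  0.3979 0.1   ]
amber 0.38 [247. 297. 267. 318.] 257.0 305.9 [0.3787 0.1387 0.1   ]
cream 0.86 [255. 216. 292. 255.] 273.9 235.8 [0.5877 0.0952 0.1   ]
grey 0.94 [390. 240. 430. 280.] 408.5 258.8 [ 0.5289 -0.3072  0.1   ]
grey 0.38 [269. 226. 277. 238.] 271.4 230.9 [0.6022 0.1031 0.1   ]
timer 0.72 [308. 228. 364. 276.] 338.4 248.6 [ 0.5533 -0.0973  0.11  ]
cleaner 0.88 [117. 222. 153. 248.] 135.0 236.6 [0.575 0.509 0.1  ]
cup 0.85 [466. 241. 495. 269.] 479.5 254.1 [ 0.5497 -0.5248  0.08  ]
scene [[-0.1756  0.5
[... 795 characters left out ...]
  0.132 ]
amber 0.91 [458. 203. 498. 260.] 478.0 233.2 [0.4541 0.4051 0.1   ]
amber 0.84 [413. 219. 453. 281.] 434.1 253.6 [0.5636 0.2949 0.1   ]
cream 0.66 [334. 222. 374. 300.] 352.9 265.4 [0.645  0.1066 0.1   ]
cream 0.47 [371. 225. 392. 247.] 379.8 234.9 [0.5068 0.158  0.1   ]
grey 0.56 [176. 190. 227. 263.] 202.3 230.2 [ 0.5675 -0.2942  0.1   ]
timer 0.83 [251. 222. 310. 281.] 279.1 252.3 [ 0.6387 -0.0735  0.11  ]
cleaner 0.83 [512. 243. 547. 311.] 531.2 279.0 [0.623 0.514 0.1  ]
cleaner 0.68 [247. 221. 311. 283.] 278.7 252.1 [ 0.6247 -0.0781  0.1   ]
cup 0.62 [109. 216. 142. 257.] 124.8 236.2 [ 0.602  -0.4952  0.08  ]
cup 0.61 [189. 296. 233. 334.] 208.6 314.5 [ 0.8467 -0.1811  0.08  ]
```

```bash
python3 - <<'E'
import cv2
a=cv2.imread("pics/top0.png")[190:350,90:510]; b=cv2.imread("pics/scene0.png")[170:350,90:560]
cv2.imwrite("pics/top0c.png",cv2.resize(a,None,fx=1.9,fy=1.9,interpolation=2)); cv2.imwrite("pics/scene0c.png",cv2.resize(b,None,fx=1.7,fy=1.7,interpolation=2))
E
```

```text
(no output)
```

View pics/top0c.png

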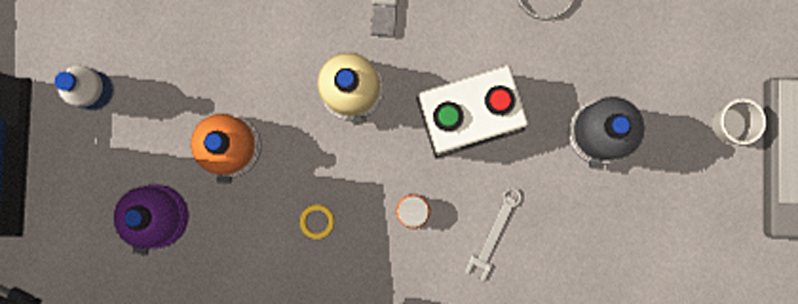

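View pics/scene0c.png

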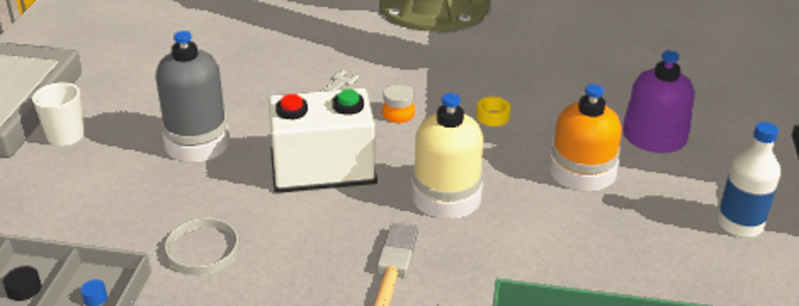

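Top picture: orange pin at about (203,265) px, cream (272,232), grey (417,256), green button (326,251), red (353,242). The purple look-alike is at (169,304). Next I refine these by colour and triangulate.

```bash
python3 - <<'E'
from h import *
np.set_printoptions(precision=4,suppress=True)
print(env.grip_point_offset)
T={"amber":((203,265),(439,224),.15),"cream":((272,232),(355,229),.175),"grey":((417,256),(197,192),.2),"start":((326,251),(294,227),.132),"stop":((353,242),(261,230),.132)}
for n,i in (("top",0),("scene",1)):
    im=cv2.imread(f"pics/{n}0.png"); h=cv2.cvtColor(im,cv2.COLOR_BGR2HSV)
    for k,t in T.items():
        u,v=t[i]; lo,hi=((100,130),(45,85),(0,8))[0 if k in("amber","cream","grey") else 1 if k=="start" else 2]
        m=(h[...,0]>=lo)&(h[...,0]<=hi)&(h[...,1]>120)&(h[...,2]>50)
        w=np.zeros_like(m); w[v-11:v+12,u-11:u+12]=1
        ys,xs=np.nonzero(m&w)
        if len(xs):print(n,k,len(xs),xs.min(),xs.max(),ys.min(),ys.max(),xs.mean(),ys.mean(),ray(n,xs.mean(),ys.mean(),t[2]))
E
```

```text
0.0187
top amber 70 198 206 260 268 201.84285714285716 264.12857142857143 [0.4956 0.2969 0.15  ]
top cream 69 267 275 226 235 271.1159420289855 230.65217391304347 [0.5947 0.0988 0.175 ]
top grey 71 412 421 251 259 416.32394366197184 255.19718309859155 [ 0.5331 -0.3113  0.2   ]
top start 85 321 330 246 255 325.5529411764706 250.63529411764705 [ 0.5447 -0.0589  0.132 ]
top stop 103 347 358 237 247 352.7281553398058 242.0873786407767 [ 0.5718 -0.1379  0.132 ]
scene amber 66 435 444 219 227 439.25757575757575 223.0 [0.5021 0.3011 0.15  ]
scene cream 76 350 360 225 232 354.86842105263156 228.5921052631579 [0.601  0.1028 0.175 ]
scene grey 56 193 201 188 195 197.08928571428572 191.375 [ 0.5423 -0.3046  0.2   ]
scene start 95 289 301 223 231 294.5578947368421 227.14736842105262 [ 0.5576 -0.0524  0.132 ]
scene stop 116 255 268 225 235 261.19827586206895 229.86206896551724 [ 0.5842 -0.1311  0.132 ]
```

Call:
{"name": "send_rows", "arguments": {
  "plan": [
    [0, -33, -17, 0, 0, 0, 0],
    [0, -33, -17, -5, 0, 0, 0],
    [0, -33, -17, -5, 0, 0, 0],
    [0, -33, -17, -5, 0, 0, 0],
    [0, -33, -17, -5, 0, 0, 0],
    [0, -33, -17, 0, 0, 0, 0],
    [0, -33, -17, 0, 0, 0, 0],
    [0, -33, -17, 0, 0, 0, 0],
    [0, -33, -17, 0, 0, 0, 0],
    [0, -33, -17, 0, 0, 0, 0],
    [0, 0, 0, 0, 0, 0, 0],
    [0, 0, 0, 0, 0, 0, 0]
  ]
}}

```text
time_s: 2.4
tool_pos: [0.5008, 0.2976, 0.2427]
tool_rot: [180.0, -0.0, 155.2]
force: [-0.3, 0.1, 0.3]
grip_width: 0.0028
```

```bash
cat >> h.py <<'E'
from scipy.spatial.transform import Rotation as Ro
np.set_printoptions(precision=4,suppress=True)
def delta(p):
    o=env.get_obs(); return Ro.from_euler("xyz",o["tool_rot"],degrees=True).as_matrix().T@(np.array(p)-o["tool_pos"])*1000
def proj(cam,p):
    c=env.get_calibration(cam); E=np.linalg.inv(np.array(c["extrinsics"])); q=E[:3,:3]@np.array(p)+E[:3,3]
    return c["fx"]*q[0]/q[2]+c["cx"],c["fy"]*q[1]/q[2]+c["cy"]
def st():
    o=env.get_obs(); print(o["time_s"],o["tool_pos"],o["tool_rot"],o["force"],o["grip_width"])
E
python3 - <<'E'
from h import *
st(); print(env.get_calibration("wrist"))
im=env.read_camera("wrist"); save(im,"w1.png")
print(proj("wrist",[.4956,.2969,.15]),proj("wrist",env.get_obs()["tool_pos"]))
for q,z in (("amber_pin_top",.15),("amber",.1),("cream_pin_top",.175)):
    for r in env.regions_of("wrist",q):
        ys,xs=np.nonzero(r["region"]); print(q,round(r["confidence"],2),np.round(r["rect"]),ray("wrist",xs.mean(),ys.mean(),z))
E
```

```text
2.4 [0.5008 0.2976 0.2427] [179.9738  -0.0111 155.1774] [-0.3139  0.134   0.2524] 0.0027725043495637107
{'fx': 336.88786385743646, 'fy': 336.88786385743646, 'cx': 314.7691824378982, 'cy': 245.97608108882417, 'extrinsics': array([[ 0.4205,  0.8765,  0.2342,  0.4378],
       [ 0.9073, -0.4064, -0.1082,  0.328 ],
       [ 0.0003,  0.258 , -0.9661,  0.4042],
       [ 0.    ,  0.    ,  0.    ,  1.    ]])}
(np.float64(308.4653186864647), np.float64(244.90958514371266)) (np.float64(312.58095819329577), np.float64(296.1214854403985))
amber_pin_top 0.76 [299. 227. 330. 262.] [0.495  0.3034 0.15  ]
amber_pin_top 0.72 [379.   0. 420.  39.] [0.3785 0.417  0.15  ]
amber 0.65 [268. 161. 368. 274.] [0.4868 0.3067 0.1   ]
amber 0.61 [320.   0. 435. 119.] [0.3845 0.4084 0.1   ]
```

View pics/w1.png

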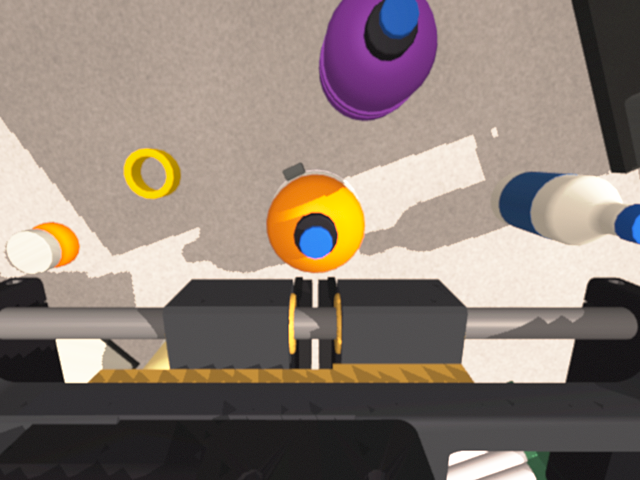

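The wrist picture shows the orange pin at about (316,241) px, just ahead of the closed fingertips (near (313,296)). The purple look-alike is at the top. I fuse the three views.

```bash
python3 - <<'E'
from h import *
im=cv2.imread("pics/w1.png"); h=cv2.cvtColor(im,cv2.COLOR_BGR2HSV)
m=((h[...,0]>=100)&(h[...,0]<=130)&(h[...,1]>120)&(h[...,2]>50)); m[:200]=0;m[270:]=0;m[:,:280]=0;m[:,350:]=0
ys,xs=np.nonzero(m);print(xs.min(),xs.max(),ys.min(),ys.max(),xs.mean(),ys.mean())
for z in(.146,.15):print(ray("wrist",xs.mean(),ys.mean(),z))
# 3-view triangulation
def tri(obs):
    A=np.zeros((3,3));b=np.zeros(3);L=[]
    for cam,u,v in obs:
        c=env.get_calibration(cam);E=np.array(c["extrinsics"]);d=E[:3,:3]@[(u-c["cx"])/c["fx"],(v-c["cy"])/c["fy"],1];d/=np.linalg.norm(d)
        P=np.eye(3)-np.outer(d,d);A+=P;b+=P@E[:3,3];L.append((P,E[:3,3]))
    x=np.linalg.solve(A,b);return x,[np.linalg.norm(P@(x-o)) for P,o in L]
print("amber",tri([("top",201.84,264.13),("scene",439.26,223),("wrist",xs.mean(),ys.mean())]))
for k,a,b in (("amber",(201.84,264.13),(439.26,223)),("cream",(271.12,230.65),(354.87,228.6)),("grey",(416.3,255.2),(197.1,191.4)),("start",(325.55,250.6),(294.56,227.15)),("stop",(352.7,242.1),(261.2,229.9))):
    print(k,tri([("top",*a),("scene",*b)]))
E
```

```text
298 332 226 257 315.5057603686636 241.3790322580645
[0.4956 0.3036 0.146 ]
[0.4947 0.304  0.15  ]
amber (array([0.4957, 0.301 , 0.1448]), [np.float64(0.0031179008753905524), np.float64(0.0010911565119666152), np.float64(0.002437270908463414)])
amber (array([0.4957, 0.2997, 0.1455]), [np.float64(0.0019554768208346037), np.float64(0.001955476820834584)])
cream (array([0.595 , 0.1006, 0.1707]), [np.float64(0.001580290425252492), np.float64(0.001580290425252516)])
grey (array([ 0.533 , -0.3107,  0.1942]), [np.float64(0.0017388210992312606), np.float64(0.001738821099231342)])
start (array([ 0.5451, -0.0573,  0.1232]), [np.float64(0.0019560027703958848), np.float64(0.001956002770395836)])
stop (array([ 0.5721, -0.1367,  0.1232]), [np.float64(0.0017817469629952977), np.float64(0.0017817469629952387)])
```

Call:
{"name": "send_rows", "arguments": {
  "plan": [
    [0, 6.6, 1.8, 0, 0, 0, 0],
    [0, 0, 0, 35, 0, 0, 0],
    [0, 0, 0, 35, 0, 0, 0],
    [0, 0, 0, 14, 0, 0, 0],
    [0, 0, 0, 4, 0, 0, 0],
    [0, 0, 0, 4, 0, 0, 0],
    [0, 0, 0, 3, 0, 0, 0],
    [0, 0, 0, 2, 0, 0, 0],
    [0, 0, 0, 0, 0, 0, 0],
    [0, 0, 0, 0, 0, 0, 0]
  ]
}}

```text
time_s: 3.6
tool_pos: [0.4952, 0.3034, 0.1465]
tool_rot: [179.9, 0.0, 155.3]
force: [-3.3, 0.3, 3.7]
grip_width: 0.0009
```

Call:
{"name": "send_rows", "arguments": {
  "plan": [
    [0, 0, 0, 2, 0, 0, 0],
    [0, 0, 0, 2, 0, 0, 0],
    [0, 0, 0, 2, 0, 0, 0],
    [0, 0, 0, 0, 0, 0, 0],
    [0, 0, 0, 0, 0, 0, 0]
  ]
}}

```text
time_s: 4.1
tool_pos: [0.4953, 0.3034, 0.14]
tool_rot: [179.9, 0.0, 155.3]
force: [-3.8, 1.4, 4.9]
grip_width: 0.0007
```

Call:
{"name": "send_rows", "arguments": {
  "plan": [
    [0, 0, 0, 1, 0, 0, 0],
    [0, 0, 0, 1, 0, 0, 0],
    [0, 0, 0, 0, 0, 0, 0],
    [0, 0, 0, 0, 0, 0, 0]
  ]
}}

```text
time_s: 4.5
tool_pos: [0.4953, 0.3034, 0.1386]
tool_rot: [179.9, 0.0, 155.3]
force: [-4.0, -0.4, 9.1]
grip_width: 0.0003
```

Call:
{"name": "send_rows", "arguments": {
  "plan": [
    [0, 0, 0, -10, 0, 0, 0],
    [0, 0, 0, -40, 0, 0, 0],
    [0, 0, 0, -40, 0, 0, 0],
    [0, -29, -24, -15, 0, 0, 0],
    [0, -29, -24, 0, 0, 0, 0],
    [0, -29, -24, 0, 0, 0, 0],
    [0, -29, -24, 0, 0, 0, 0],
    [0, -29, -23, 0, 0, 0, 0],
    [0, -30, -23, 0, 0, 0, 0],
    [0, 0, 0, 0, 0, 0, 0],
    [0, 0, 0, 0, 0, 0, 0]
  ]
}}

```text
time_s: 5.6
tool_pos: [0.5952, 0.0986, 0.242]
tool_rot: [-179.9, 0.0, 155.1]
force: [-0.2, 1.1, 0.9]
grip_width: 0.0008
```

```bash
cat >> h.py <<'E'
def look(tag,lo,hi,p,r=35):
    st(); im=env.read_camera("wrist"); save(im,tag+".png"); h=cv2.cvtColor(im[:,:,::-1].copy(),cv2.COLOR_BGR2HSV)
    m=((h[...,0]>=lo)&(h[...,0]<=hi)&(h[...,1]>120)&(h[...,2]>50)); u,v=np.int32(proj("wrist",p)); w=np.zeros_like(m); w[max(0,v-r):v+r,max(0,u-r):u+r]=1
    ys,xs=np.nonzero(m&w); print("expect",u,v,"found",len(xs),xs.min(),xs.max(),ys.min(),ys.max(),xs.mean(),ys.mean(),ray("wrist",xs.mean(),ys.mean(),p[2]))
E
python3 - <<'E'
from h import *
look("w2",100,130,[.595,.101,.172]); print(delta([.595,.101,.185]))
im=env.read_camera("top"); save(im,"top2.png"); save(env.read_camera("scene"),"scene2.png")
E
```

```text
5.6 [0.5952 0.0986 0.242 ] [-179.9363    0.0125  155.1209] [-0.2063  1.1383  0.9319] 0.0007532307744634382
expect 313 256 found 1033 300 337 239 273 318.6999031945789 255.97386253630202 [0.5957 0.1044 0.172 ]
[-0.1099  0.5138 57.011 ]
```

View pics/w2.png

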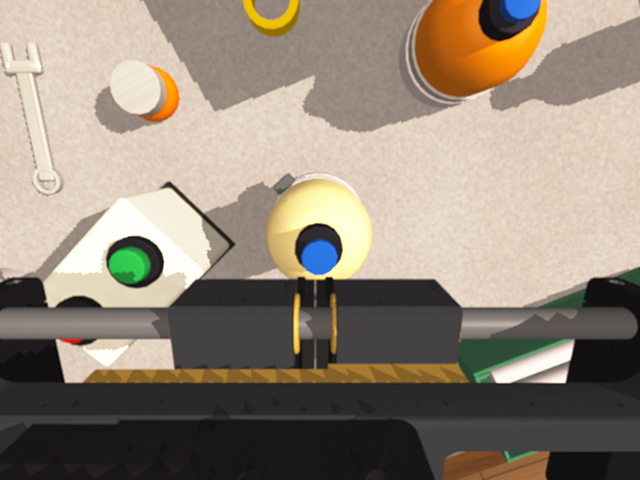

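The cream pin is at (319,256), lined up with the fingertips (u≈318). Orange pin now visibly lower. Press the cream pin.

Call:
{"name": "send_rows", "arguments": {
  "plan": [
    [0, 0.7, 1.8, 20, 0, 0, 0],
    [0, 0, 0, 30, 0, 0, 0],
    [0, 0, 0, 9, 0, 0, 0],
    [0, 0, 0, 4, 0, 0, 0],
    [0, 0, 0, 4, 0, 0, 0],
    [0, 0, 0, 3, 0, 0, 0],
    [0, 0, 0, 2, 0, 0, 0],
    [0, 0, 0, 2, 0, 0, 0],
    [0, 0, 0, 0, 0, 0, 0],
    [0, 0, 0, 0, 0, 0, 0]
  ]
}}

```text
time_s: 6.75
tool_pos: [0.5953, 0.103, 0.1689]
tool_rot: [179.9, 0.0, 155.3]
force: [-1.6, 1.4, 3.9]
grip_width: 0.0002
```

Call:
{"name": "send_rows", "arguments": {
  "plan": [
    [0, 0, 0, 2, 0, 0, 0],
    [0, 0, 0, 2, 0, 0, 0],
    [0, 0, 0, 1, 0, 0, 0],
    [0, 0, 0, 0, 0, 0, 0],
    [0, 0, 0, 0, 0, 0, 0]
  ]
}}

```text
time_s: 7.25
tool_pos: [0.5953, 0.103, 0.1644]
tool_rot: [179.9, 0.0, 155.3]
force: [-2.7, 1.6, 6.6]
grip_width: 0.0006
```

Call:
{"name": "send_rows", "arguments": {
  "plan": [
    [0, 0, 0, 1, 0, 0, 0],
    [0, 0, 0, 0, 0, 0, 0],
    [0, 0, 0, 0, 0, 0, 0]
  ]
}}

```text
time_s: 7.55
tool_pos: [0.5953, 0.103, 0.1637]
tool_rot: [179.9, 0.0, 155.3]
force: [-4.3, 1.9, 8.8]
grip_width: 0.0005
```

Call:
{"name": "send_rows", "arguments": {
  "plan": [
    [0, 0, 0, -10, 0, 0, 0],
    [0, 0, 0, -45, 0, 0, 0],
    [0, 0, 0, -45, 0, 0, 0],
    [0, 0, 0, 0, 0, 0, 0]
  ]
}}

```text
time_s: 7.95
tool_pos: [0.5987, 0.1016, 0.2695]
tool_rot: [179.6, 0.6, 155.2]
force: [0.1, -0.4, 0.7]
grip_width: 0.0005
```

Call:
{"name": "send_rows", "arguments": {
  "plan": [
    [0, -11.6, -40, 0, 0, 0, 0],
    [0, -11.6, -40, 0, 0, 0, 0],
    [0, -11.6, -40, 0, 0, 0, 0],
    [0, -11.6, -40, 0, 0, 0, 0],
    [0, -11.6, -40, 0, 0, 0, 0],
    [0, -11.6, -40, 0, 0, 0, 0],
    [0, -11.6, -40, 0, 0, 0, 0],
    [0, -11.6, -40, 0, 0, 0, 0],
    [0, -11.6, -40, 0, 0, 0, 0],
    [0, -11.6, -40, 0, 0, 0, 0],
    [0, 0, 0, 0, 0, 0, 0],
    [0, 0, 0, 0, 0, 0, 0]
  ]
}}

```text
time_s: 9.15
tool_pos: [0.5321, -0.3115, 0.2617]
tool_rot: [-179.9, -0.0, 155.1]
force: [0.0, 0.4, -0.2]
grip_width: 0.0006
```

```bash
python3 - <<'E'
from h import *
look("w3",100,130,[.533,-.310,.196]); print(delta([.533,-.310,.21]))
E
```

```text
9.15 [ 0.5321 -0.3115  0.2617] [-179.9175   -0.0464  155.0868] [ 0.0051  0.423  -0.1589] 0.0005830419050691745
expect 312 258 found 1115 301 338 243 280 319.6331838565022 261.0053811659193 [ 0.5365 -0.3061  0.196 ]
[-0.2169 -0.3631 51.7751]
```

View pics/w3.png

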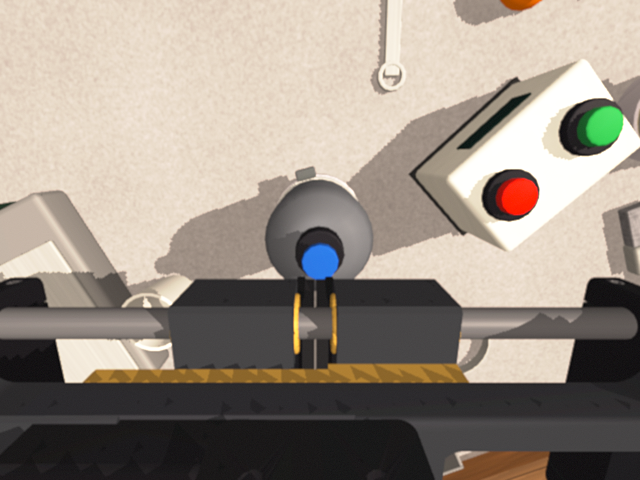

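Grey pin at (320,261), fingertips at u≈318. Press the grey one the same way.

Call:
{"name": "send_rows", "arguments": {
  "plan": [
    [0, -1, 2.6, 20, 0, 0, 0],
    [0, 0, 0, 25, 0, 0, 0],
    [0, 0, 0, 7, 0, 0, 0],
    [0, 0, 0, 4, 0, 0, 0],
    [0, 0, 0, 4, 0, 0, 0],
    [0, 0, 0, 4, 0, 0, 0],
    [0, 0, 0, 2, 0, 0, 0],
    [0, 0, 0, 2, 0, 0, 0],
    [0, 0, 0, 0, 0, 0, 0],
    [0, 0, 0, 0, 0, 0, 0]
  ]
}}

```text
time_s: 10.2
tool_pos: [0.5359, -0.3075, 0.1952]
tool_rot: [180.0, 0.1, 155.3]
force: [1.1, 1.1, 4.1]
grip_width: 0.0007
```

Call:
{"name": "send_rows", "arguments": {
  "plan": [
    [0, 0, 0, 2, 0, 0, 0],
    [0, 0, 0, 2, 0, 0, 0],
    [0, 0, 0, 1, 0, 0, 0],
    [0, 0, 0, 1, 0, 0, 0],
    [0, 0, 0, 0, 0, 0, 0],
    [0, 0, 0, 0, 0, 0, 0]
  ]
}}

```text
time_s: 10.8
tool_pos: [0.536, -0.3074, 0.1894]
tool_rot: [180.0, 0.1, 155.3]
force: [1.1, 1.9, 7.5]
grip_width: 0.0005
```

Call:
{"name": "send_rows", "arguments": {
  "plan": [
    [0, 0, 0, 0.8, 0, 0, 0],
    [0, 0, 0, 0, 0, 0, 0],
    [0, 0, 0, 0, 0, 0, 0]
  ]
}}

```text
time_s: 11.1
tool_pos: [0.536, -0.3074, 0.1889]
tool_rot: [180.0, 0.1, 155.3]
force: [0.8, 2.2, 9.2]
grip_width: 0.0003
```

Call:
{"name": "send_rows", "arguments": {
  "plan": [
    [0, 0, 0, -10, 0, 0, 0],
    [0, 0, 0, -40, 0, 0, 0],
    [0, 0, 0, -20, 0, 0, 0],
    [0, 16, 38.5, 0, 0, 0, 0],
    [0, 16, 38.5, 0, 0, 0, 0],
    [0, 16, 38.5, 0, 0, 0, 0],
    [0, 16, 38.5, 0, 0, 0, 0],
    [0, 16, 38.5, 0, 0, 0, 0],
    [0, 16, 38.5, 0, 0, 0, 0],
    [0, 0, 0, 20, 0, 0, 0],
    [0, 0, 0, 20, 0, 0, 0],
    [0, 0, 0, 0, 0, 0, 0]
  ]
}}

```text
time_s: 12.3
tool_pos: [0.5418, -0.0575, 0.2143]
tool_rot: [-179.8, -0.4, 155.3]
force: [-1.1, -0.5, 0.4]
grip_width: 0.0003
```

```bash
python3 - <<'E'
from h import *
look("w4",45,85,[.545,-.057,.13],50); print(delta([.545,-.057,.14]))
for n in("top","scene"): save(env.read_camera(n),n+"4.png")
a=cv2.imread("pics/scene0.png");b=cv2.imread("pics/scene4.png")
T=[("amber",439,224),("cream",355,229),("grey",197,192)]
o=[]
for k,u,v in T:
    o.append(np.vstack([cv2.resize(i[v-15:v+85,u-32:u+32],None,fx=3,fy=3,interpolation=2) for i in (a,b)]))
cv2.imwrite("pics/cmp.png",np.hstack(o))
E
```

```text
12.3 [ 0.5418 -0.0575  0.2143] [-179.7701   -0.3617  155.3291] [-1.0601 -0.5407  0.4236] 0.0003069079842291634
expect 315 253 found 1408 299 340 235 277 319.37997159090907 255.8828125 [ 0.5481 -0.0554  0.13  ]
[-1.8814  1.8447 76.0849]
```

View pics/w4.png

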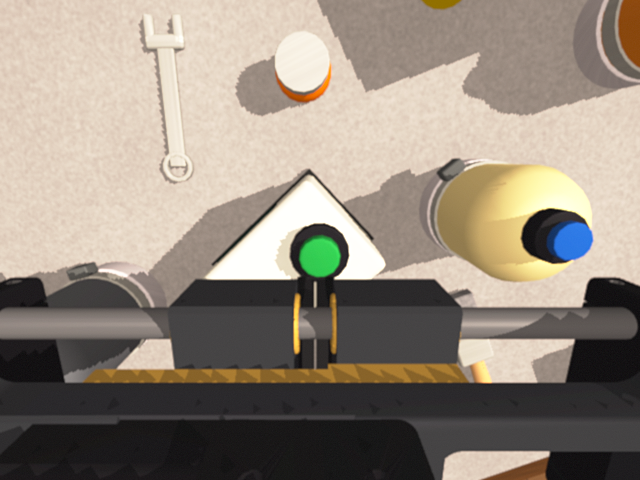

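View pics/cmp.png

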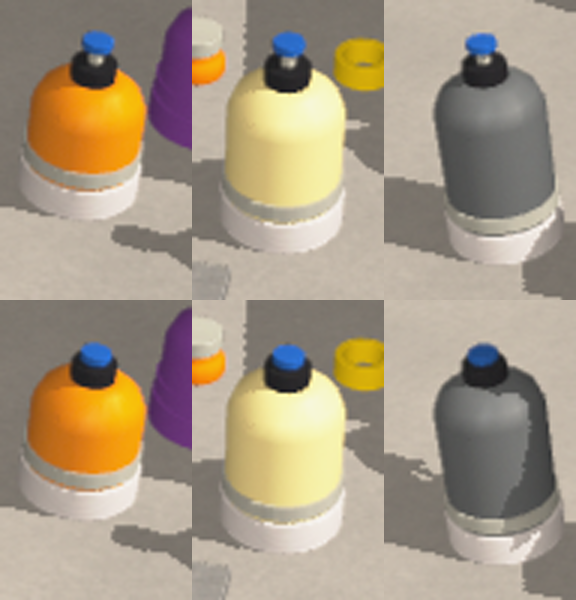

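Before/after comparison: all three blue discs now sit just above their collars and the castings have not moved. The green button is at (319,256), under the fingertips; press it.

Call:
{"name": "send_rows", "arguments": {
  "plan": [
    [0, -2, 1.5, 40, 0, 0, 0],
    [0, 0, 0, 30, 0, 0, 0],
    [0, 0, 0, 6, 0, 0, 0],
    [0, 0, 0, 4, 0, 0, 0],
    [0, 0, 0, 3, 0, 0, 0],
    [0, 0, 0, 2, 0, 0, 0],
    [0, 0, 0, 0, 0, 0, 0],
    [0, 0, 0, 0, 0, 0, 0]
  ]
}}

```text
time_s: 13.25
tool_pos: [0.5475, -0.0569, 0.1336]
tool_rot: [180.0, 0.1, 155.3]
force: [0.2, 0.4, -0.3]
grip_width: 0.0006
```

Call:
{"name": "send_rows", "arguments": {
  "plan": [
    [0, 0, 0, 3, 0, 0, 0],
    [0, 0, 0, 2, 0, 0, 0],
    [0, 0, 0, 2, 0, 0, 0],
    [0, 0, 0, 1, 0, 0, 0],
    [0, 0, 0, 0, 0, 0, 0],
    [0, 0, 0, 0, 0, 0, 0]
  ]
}}

```text
time_s: 13.85
tool_pos: [0.5477, -0.0569, 0.1263]
tool_rot: [179.9, 0.1, 155.3]
force: [-1.3, 0.9, 8.8]
grip_width: 0.0009
```

Call:
{"name": "send_rows", "arguments": {
  "plan": [
    [0, 0, 0, 0.5, 0, 0, 0],
    [0, 0, 0, 0, 0, 0, 0],
    [0, 0, 0, -10, 0, 0, 0],
    [0, 0, 0, -40, 0, 0, 0],
    [0, 0, 0, -45, 0, 0, 0],
    [0, 0, 0, -25, 0, 0, 0],
    [0, 0, 0, 0, 0, 0, 0],
    [0, 0, 0, 0, 0, 0, 0],
    [0, 0, 0, 0, 0, 0, 0]
  ]
}}

```text
time_s: 14.75
tool_pos: [0.5459, -0.0567, 0.2425]
tool_rot: [-179.9, -0.2, 155.3]
force: [0.1, -0.2, -0.6]
grip_width: 0.0007
```

```bash
python3 - <<'E'
from h import *
st()
save(env.read_camera("scene"),"scene5.png")
cv2.imwrite("pics/s5c.png",cv2.resize(cv2.imread("pics/scene5.png")[150:350,90:560],None,fx=1.7,fy=1.7,interpolation=2))
E
```

```text
14.75 [ 0.5459 -0.0567  0.2425] [-179.9222   -0.165   155.3269] [ 0.0522 -0.24   -0.5711] 0.0006628001780949055
```

View pics/s5c.png

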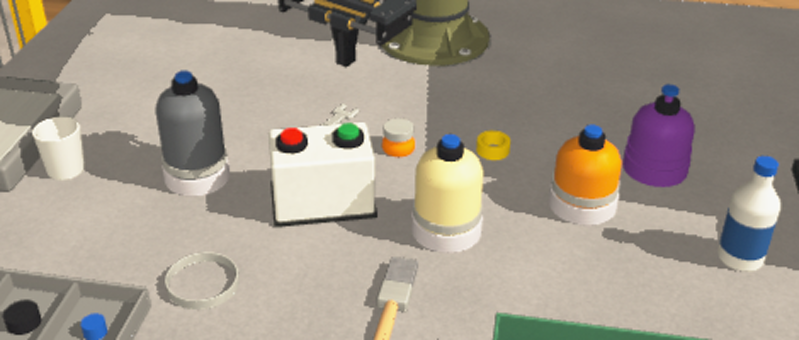

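The three pins are down, the purple one is still up, nothing else has moved, and the arm is clear of everything at z≈0.24 m.

```bash
python3 -c "
from cell import env
print(env.sign_off())"
```

```text
the job is handed in; nothing more can be done
None
```

I pressed the blue pins down to their stops in the order asked: orange, then cream, then grey. After that I pressed the green button and handed the job in at about 15 s.

- **Pins:** each stopped at its expected bottom height with about 9 N on the fingertips (limit 30 N). The last pictures show all three down and stayed down.
- **Green button:** it bottomed out at z ≈ 0.126 m with about 9 N, well past the 4 N it needs, and was then released.
- **Everything else:** the castings and bystanders look unmoved in the last scene picture. The red button and the purple casting were not touched, and the arm ended clear of everything with near-zero force.

**Small disagreements:**
- **Camera positions:** estimates from the three cameras differed by a few mm, up to about 13 mm at the green button. I combined the views and checked with the wrist camera before the cream, grey and green presses. For orange I used the combined estimate without a second look.
- **Sideways force:** up to about 4 N showed on the orange and cream presses, with no shift visible afterwards.

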